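# Find and level the proud tile in a glass panel

## Task

One of the six glass tiles in the wooden panel stands a few millimetres proud, too little to be sure of by eye. Take the probe from its stand, find that tile by touching the tiles lightly with the probe's tip, and with the probe press it down until it is level with its neighbours, no deeper, without pushing down any other tile. Then put the probe back in its stand, upright and fully home, and leave everything else where it is.

Things in the scene. Friction and masses are not known exactly. Their poses are not given: they have to be found in the camera images.
- frame: Dark wooden panel frame fixed to the table, 143 mm (x) by 209 mm (y), with six green glass tiles, 2 along x by 3 along y, pitch 66 mm. Origin at its middle, z up; up to 10 mm above the table. Tops of the wooden bars 30 mm above the origin. Five tiles are level with each other to within 0.8 mm, at 32 to 44 mm above the origin: that height differs from panel to panel. One tile, in any pocket, stands 3 to 4 mm above the others.
- probe: Loose hand probe, about 90 g, standing upright in its stand. Origin at the bottom of its tip, z axis up along the probe to its top. From the tip up: brass square shank 12 mm wide with a rounded end 7 mm across, up to 50 mm; round brass collar 32 mm across from 50 to 56 mm; orange square grip 20 mm wide (faces along the probe's x and y) from 56 to 108 mm.
- probe_tip (a point): The bottom of the probe's rounded tip.
- probe_grip (a point): Point on the probe's axis in the orange grip, 84 mm above the tip; pinch the grip about here.
- stand: Pale wooden block fixed to the table, 75 x 75 x 55 mm, origin at the centre of its underside, with a 16 mm square hole right through its middle (sides along its x and y, chamfered mouth). The probe hangs in it by its collar, upright, its tip 5 mm above the stand's origin and its square faces parallel to the stand's.
- glass_a (a joint): Depth of the proud tile, in m: 0 level with the others, negative proud (starts at -0.003 to -0.004), positive sunk. It does not tell which pocket the tile is in. The tiles (53 mm square) are a tight push fit with no stop: one does not move under a push of up to 8 N, slides down under more than about 11 N (7 mm/s for each further newton) and stays where it is left; it cannot be pulled up.
- pocket_1 (a point): Centre of pocket 1 of the panel, at the height of the tops of the wooden bars (30 mm above the frame's origin). Fixed to the frame: it does not show how high the tile there stands.
- pocket_2 (a point): Centre of pocket 2 of the panel, at the height of the tops of the wooden bars (30 mm above the frame's origin). Fixed to the frame: it does not show how high the tile there stands.
- pocket_3 (a point): Centre of pocket 3 of the panel, at the height of the tops of the wooden bars (30 mm above the frame's origin). Fixed to the frame: it does not show how high the tile there stands.
- pocket_4 (a point): Centre of pocket 4 of the panel, at the height of the tops of the wooden bars (30 mm above the frame's origin). Fixed to the frame: it does not show how high the tile there stands.
- pocket_5 (a point): Centre of pocket 5 of the panel, at the height of the tops of the wooden bars (30 mm above the frame's origin). Fixed to the frame: it does not show how high the tile there stands.
- pocket_6 (a point): Centre of pocket 6 of the panel, at the height of the tops of the wooden bars (30 mm above the frame's origin). Fixed to the frame: it does not show how high the tile there stands.
- glass_b (a joint): How deep one of the five other tiles sits, in m: 0 is level (the common height of the tiles), positive is sunk. It does not tell which pocket that tile is in.
- glass_c (a joint): How deep one of the five other tiles sits, in m: 0 is level (the common height of the tiles), positive is sunk. It does not tell which pocket that tile is in.
- glass_d (a joint): How deep one of the five other tiles sits, in m: 0 is level (the common height of the tiles), positive is sunk. It does not tell which pocket that tile is in.
- glass_e (a joint): How deep one of the five other tiles sits, in m: 0 is level (the common height of the tiles), positive is sunk. It does not tell which pocket that tile is in.
- glass_f (a joint): How deep one of the five other tiles sits, in m: 0 is level (the common height of the tiles), positive is sunk. It does not tell which pocket that tile is in.
- glue: White glue bottle with a yellow cap, 48 mm across, 130 mm tall. Loose bystander; origin at the centre of its underside. Leave it alone.
- jar: Clear lidded jar, 70 mm across, 75 mm tall. Loose bystander; origin at the centre of its underside. Leave it alone.
- tub_green: Clear open tub, 110 x 90 x 45 mm, with green glass scraps. Loose bystander; origin at the centre of its underside. Leave it alone.
- tub_white: White open tub, 110 x 90 x 45 mm, with pale glass scraps. Loose bystander; origin at the centre of its underside. Leave it alone.
- brush: Brush lying flat on the table. Loose bystander; origin at its middle. Leave it alone.
- mug: Blue mug, 76 mm across, 85 mm tall. Loose bystander; origin at the centre of its underside. Leave it alone.
- spare_glass: Loose amber glass block, 70 x 50 x 12 mm, lying flat on the table beside the panel. Loose bystander; origin at the centre of its underside. Leave it alone.
Mind the look-alikes: they are no part of the job. Of the things that look like the probe, take the one that is farthest to the robot's right at the start. Of the things that look like the stand, the smaller one is meant.

How it is judged:
On the way, in this order (a step that is already met when the one before it is completed fails the run):
1. the probe is lifted clear of its stand, gripped (z of probe_tip in the frame of stand above 0.06 m and contact force between the fingers and probe above 1 N), for 0.1 s.
2. the proud tile has been brought level with the gripped probe, its tip down on the panel (value of joint glass_a between -0.0015 and 0.0015 m and z of probe_tip in the frame of frame below 0.052 m and horizontal distance between probe_tip and frame below 0.13 m and contact force between the fingers and probe above 1 N), for 0.1 s.
At the end, for the whole second after the job is handed in: The tile that stood proud is level within 1.5 mm, no other tile is pushed down by more than 2 mm below level, and the probe stands at rest in its stand: tip within 6 mm of the stand's middle and less than 10 mm above its underside, tilted less than 0.12 rad (value of joint glass_a between -0.0015 and 0.0015 m and value of joint each of glass_b, glass_c, glass_d, glass_e, glass_f below 0.002 m and horizontal distance between probe_tip and stand below 0.006 m and z of probe_tip in the frame of stand below 0.01 m and angle between probe's own z axis and vertical below 0.12 rad and linear speed of probe below 0.02 m/s); the robot touches nothing.
It fails at once if another tile is pushed more than 2 mm below level (value of joint any of glass_b, glass_c, glass_d, glass_e, glass_f above 0.002 m).
It fails at once if a bystander is moved more than 20 mm (distance of any of glue, jar, tub_green, tub_white, brush, mug, spare_glass from where it was at the start of the episode above 0.02 m).
It also fails if it takes over 72 s, if anything falls off the work surface, if the arm or the gripper's body presses on something with over 40 N, if the wrist force passes 120 N, or if a joint passes its speed limit or range.

## Robot

A 6-joint arm with a two-finger parallel gripper is mounted at the origin on the work surface. World frame = base frame: x ahead of the robot, y to its left, z up, the work surface at z = 0. Lengths are in m, angles in rad, forces in N, time in s.
With the tool pointing down it reaches from about 0.375 to 0.9 m from the base axis. Payload 3.1 kg.
Tool frame: the origin (TCP) lies at the very end of the fingers, on their centre line; the grasp point (between the pads) lies 19 mm behind it (manip.pinch_z is the distance from the TCP to the grasp point, in m); z points along the fingers, y is the direction in which the jaws open and shut (so a half turn about z gives the same grasp; the last joint's range is limited). The gripper opens to 85 mm and grips with 20 to 120 N. Pads are 22 mm wide; open, the fingers measure 114 mm over their backs; the gripper's body (76 mm by 85 mm) begins 54 mm behind the grasp point. The pads swing forward as they close: fully open they stand 13 mm farther back than shut.
Start: joints at [0.941, 0.527, 1.433, -0, 1.181, -0.178], TCP at [0.273, 0.562, 0.231] pointing down, gripper open.
Joint ranges: [-3.08, 3.08], [-0.75, 2.2], [0.22, 2.44], [-1.43, 4.57], [0, 2.65], [-2.85, 2.85]. Speed limits (rad/s): [2.79, 2.79, 3.14, 3.14, 3.14, 3.14].

## Interface

Orientations are given as a unit quaternion [x, y, z, w].
In Python, from bench import manip gives the robot as it stands. Calls block until the motion is done:
- manip.move_pose(position, orientation): joint-space move of the TCP to a pose.
- manip.move_l(position, rotation=None, vel=0.15): straight line of the TCP; rotation=None keeps the orientation; vel is the mean speed in m/s.
- manip.goto_joints(angles): joint-space move.
- manip.gripper_to(opening, grip_force=None): opening from 0.0 (shut) to 1.0 (fully open); grip_force is the grip in N (None keeps the last); returns when the fingers have stopped.
- manip.hold(seconds).
- manip.solve_ik(position, orientation): joint angles nearest the present ones, or None.
- manip.read_camera(name): name is "scene" or "top" or "wrist"; returns a dict with "color" (384x512x3 uint8, red, green, blue), "vfov" (degrees; the focal length in pixels is half the picture's height over the tangent of half this angle, whatever the lens; pixels are square), "cx", "cy" (the principal point, pixels), "R" (3x3) and "t" (3): a world point X has camera coordinates R X + t. Camera axes: x right, y down, z forward; pixel columns grow to the right and rows downward; lengths in m; the calibration is good to about 2 mm. A picture is of the moment at which its call begins. There is no depth.
A pose or a line that the arm cannot do raises manip.PlanningError and nothing moves.
- manip.sign_off(): hands the job in, once; it reports no verdict.
Trained networks look in a picture, given as the dict that the camera call returned (one of the last four; its "shot" number tells which), for a name from the list of things; names that differ only in an ending like _2 or _b are one class to them, and where a whole thing is asked for, a point or a joint stands for the part that bears it (a point fixed in the world has none). Each returns a list of dicts, best first, with "confidence" (0 to 1); they miss things now and then, are a little off and sometimes report something else, mostly with a low value. They report only what shows in the picture. A call takes as long as a camera call. They do not tell look-alikes from the thing itself.
- manip.masks_of(query, picture): "mask" (384x512 bool, what is visible of it) and "bbox" ([left, top, right, bottom] in pixels, round what is visible of it).
- manip.place_of(query, picture): "position" ([row, column] in pixels: a listed point, or the origin of a listed thing).
Readings, each from a call of its own:
- manip.get_time_s(): time.
- manip.get_joint_positions(): joint angles.
- manip.get_qd(): joint speeds.
- manip.get_effort(): joint torques, N m.
- manip.get_tcp_pos(): TCP position.
- manip.get_orientation(): TCP orientation.
- manip.get_contact_force(): force on the tool from outside, world axes, zero at the start.
- manip.get_moment(): the same for the moment, N m.
- manip.get_opening(): opening from 0.0 (shut) to 1.0 (fully open).
Only numpy, scipy, OpenCV 4.12 (cv2) and the standard library are available. Lean on these libraries where they do the work, as an engineer would, in place of code of your own. Each camera call takes 0.05 s, during which the arm holds its last target.

## Working session

There is one attempt and no reset: what is moved stays moved. The work goes in short steps, each a Python script; the robot and the scene stay as the last script left them, time stands still between calls to the robot, and variables do not carry over. Pictures are saved under pics/ and viewed, and the job is handed in when it is done.

```bash
mkdir -p pics; ls
cat > h.py <<'E'
import numpy as np, cv2
from bench import manip
from scipy.spatial.transform import Rotation as Rot
def K(p):
    f=p["color"].shape[0]/2/np.tan(np.radians(p["vfov"])/2); return f
def ray(p,row,col):
    f=K(p);R=np.array(p["R"]);t=np.array(p["t"])
    d=R.T@np.array([(col-p["cx"])/f,(row-p["cy"])/f,1.0]); return -R.T@t,d
def atz(p,row,col,z):
    o,d=ray(p,row,col); return o+d*(z-o[2])/d[2]
def proj(p,X):
    c=np.array(p["R"])@np.array(X)+np.array(p["t"]); return np.array([p["cy"]+K(p)*c[1]/c[2],p["cx"]+K(p)*c[0]/c[2]])
def save(p,n): cv2.imwrite("pics/"+n,cv2.resize(p["color"][:,:,::-1],None,fx=1.5,fy=1.5))
def down(yaw): # tool z down, tool y at angle yaw in world
    y=np.array([np.cos(yaw),np.sin(yaw),0]);z=np.array([0,0,-1.]);x=np.cross(y,z)
    return Rot.from_matrix(np.c_[x,y,z]).as_quat()
E
python3 - <<'E'
from h import *
for n in ["scene","top"]:
    p=manip.read_camera(n); save(p,n+"0.png")
    print(n,-np.array(p["R"]).T@p["t"],p["vfov"])
    for q in ["frame","probe","stand","probe_tip","probe_grip","pocket_1","pocket_2","pocket_3","pocket_4","pocket_5","pocket_6"]:
        print(q,[(np.round(d["position"]),round(d["confidence"],2)) for d in manip.place_of(q,p)])
print(manip.get_time_s(),manip.pinch_z,manip.get_orientation())
E
```

```text
pics
scene [ 1.36782224 -0.44748802  0.97564297] 42.492429687590445
frame [(array([201., 283.]), 0.87)]
probe [(array([232., 166.]), 0.8), (array([204., 193.]), 0.74)]
stand [(array([234., 171.]), 0.74), (array([178., 154.]), 0.66)]
probe_tip [(array([206., 190.]), 0.71), (array([216., 268.]), 0.64)]
probe_grip [(array([180., 188.]), 0.54), (array([207., 163.]), 0.53)]
pocket_1 [(array([202., 287.]), 0.97), (array([212., 268.]), 0.87), (array([196., 254.]), 0.79), (array([179., 295.]), 0.67), (array([189., 274.]), 0.61), (array([194., 311.]), 0.57)]
pocket_2 [(array([202., 287.]), 0.97), (array([212., 268.]), 0.87), (array([196., 254.]), 0.79), (array([179., 295.]), 0.67), (array([189., 274.]), 0.61), (array([194., 311.]), 0.57)]
pocket_3 [(array([202., 287.]), 0.97), (array([212., 268.]), 0.87), (array([196., 254.]), 0.79), (array([179., 295.]), 0.67), (array([189., 274.]), 0.61), (array([194., 311.]), 0.57)]
pocket_4 [(array([202., 287.]), 0.97), (array([212., 268.]), 0.87), (array([196., 254.]), 0.79), (array([179., 295.]), 0.67), (array([189., 274.]), 0.61), (array([194., 311.]),
[... 1222 characters left out ...]
22.]), 0.81), (array([162., 219.]), 0.73), (array([186., 239.]), 0.56)]
pocket_4 [(array([167., 196.]), 0.94), (array([188., 195.]), 0.85), (array([165., 236.]), 0.84), (array([188., 222.]), 0.81), (array([162., 219.]), 0.73), (array([186., 239.]), 0.56)]
pocket_5 [(array([167., 196.]), 0.94), (array([188., 195.]), 0.85), (array([165., 236.]), 0.84), (array([188., 222.]), 0.81), (array([162., 219.]), 0.73), (array([186., 239.]), 0.56)]
pocket_6 [(array([167., 196.]), 0.94), (array([188., 195.]), 0.85), (array([165., 236.]), 0.84), (array([188., 222.]), 0.81), (array([162., 219.]), 0.73), (array([186., 239.]), 0.56)]
1.2 0.0187 [ 2.23977547e-01  9.74594304e-01 -2.04617668e-05 -8.50990122e-06]
```

View pics/scene0.png

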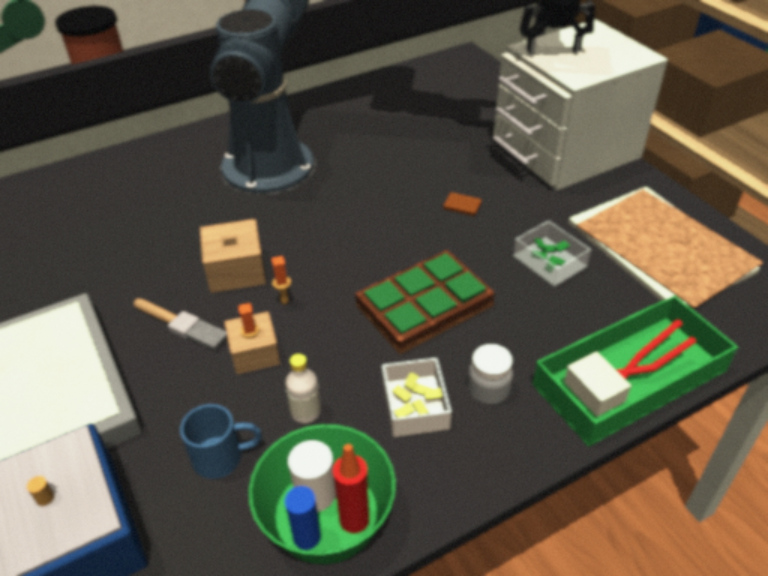

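View pics/top0.png

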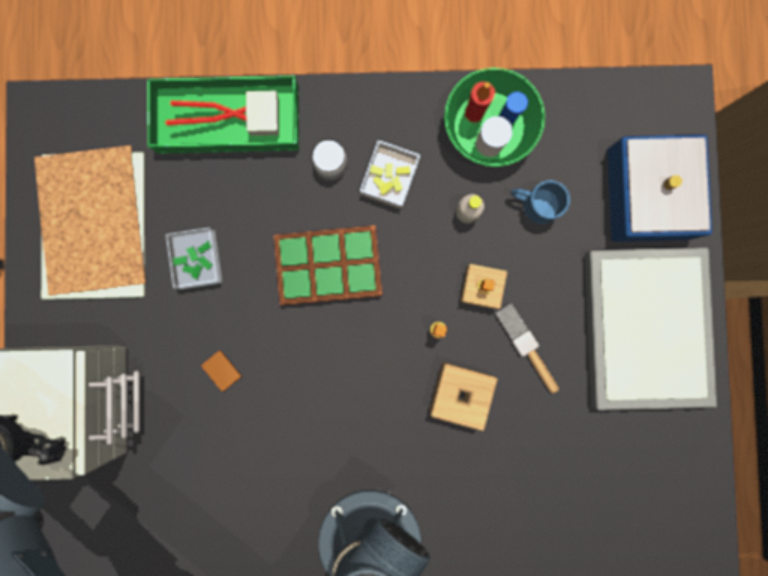

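The probe in the small stand shows at (485,287) in the enlarged top view and (248,330) in the scene view, with the glue bottle, brush and decoy nearby. The panel is at (328,265) in the top view. I'll measure both outlines next.

Run:
```python
from h import *
p=manip.read_camera("top")
def rect(q,z,near):
    best=None
    for m in manip.masks_of(q,p):
        mk=m["mask"].astype(np.uint8); c=max(cv2.findContours(mk,0,1)[0],key=cv2.contourArea)
        W=np.array([atz(p,r,cc,z)[:2] for cc,r in c[:,0,:]])*1000
        print(q,round(m["confidence"],2),m["bbox"],cv2.minAreaRect(W.astype(np.float32)))
rect("stand",.055,0); rect("frame",.032,0); rect("probe",.108,0)
for r,c in [(167,196),(188,195),(165,236),(188,222),(162,219),(186,239),(176,220)]: print(atz(p,r,c,.035))
```

```text
stand 0.84 [284.1, 242.9, 330.5, 284.4] ((298.92803955078125, -189.03184509277344), (116.58915710449219, 110.12114715576172), 71.07515716552734)
stand 0.64 [307.9, 176.5, 338.1, 206.4] ((516.1857299804688, -238.18362426757812), (78.07329559326172, 75.67263793945312), 77.29474639892578)
frame 0.64 [191.1, 178.7, 205.3, 198.1] ((531.9532470703125, 138.4017333984375), (49.950191497802734, 52.777854919433594), 4.375046253204346)
frame 0.61 [183.1, 149.3, 254.8, 204.0] ((568.1751098632812, 75.49578857421875), (143.92137145996094, 210.09852600097656), 4.215599536895752)
frame 0.26 [111.7, 151.6, 145.6, 189.3] ((589.0643310546875, 348.0382385253906), (113.88356018066406, 99.09728240966797), 7.192302227020264)
frame 0.15 [135.9, 235.0, 160.4, 260.6] ((359.78680419921875, 292.80596923828125), (70.3587417602539, 49.63140106201172), 40.873085021972656)
probe 0.52 [319.4, 187.6, 331.4, 197.6] ((514.5454711914062, -234.82704162597656), (28.969276428222656, 29.121755599975586), 88.16681671142578)
probe 0.47 [284.5, 215.1, 296.9, 224.8] ((432.9792785644531, -139.78805541992188), (24.392250061035156, 28.609439849853516), 43.46437454223633)
probe 0.18 [113.1, 149.6, 150.3, 192.8] ((581.75537109375, 328.33526611328125), (108.8956069946289, 94.89305877685547), 7.8471856117248535)
[0.59731585 0.14028501 0.035     ]
[0.5331075  0.14436245 0.035     ]
[0.60058495 0.01789813 0.035     ]
[0.53118035 0.06206334 0.035     ]
[0.61102063 0.06969216 0.035     ]
[0.53607219 0.01011947 0.035     ]
[0.56800579 0.06745643 0.035     ]
```

Run:
```python
from h import *
for yaw in (80,-100,-10,170):
    q=manip.solve_ik([.516,-.238,.25],down(np.radians(yaw))); print(yaw,q)
print(Rot.from_quat(manip.get_orientation()).as_matrix().round(2))
# choose
yaw=80 if manip.solve_ik([.516,-.238,.25],down(np.radians(80))) is not None else -100
best=min([y for y in (80,-100)],key=lambda y: 99 if manip.solve_ik([.516,-.238,.25],down(np.radians(y))) is None else abs(manip.solve_ik([.516,-.238,.25],down(np.radians(y)))[5]))
print(best)
manip.move_pose([.50,-.238,.28],down(np.radians(best)))
p=manip.read_camera("wrist"); save(p,"w1.png"); print(-np.array(p["R"]).T@p["t"],np.array(p["R"]).round(2),manip.get_tcp_pos())
for q in ["probe","stand","probe_grip"]:
    print(q,[(np.round(d["position"]),round(d["confidence"],2),atz(p,*d["position"],{"probe":.005,"stand":0,"probe_grip":.089}[q]).round(4)) for d in manip.place_of(q,p)])
print(manip.get_time_s(),manip.get_contact_force())
```

```text
80 [-6.28765050e-01  4.29211605e-01  1.55601093e+00 -4.44089210e-16
  1.15637012e+00 -2.02502845e+00]
-100 [-6.28765050e-01  4.29211605e-01  1.55601093e+00 -4.44089210e-16
  1.15637012e+00  1.11656420e+00]
-10 [-6.28765050e-01  4.29211605e-01  1.55601093e+00 -4.44089210e-16
  1.15637012e+00 -4.54232125e-01]
170 [-6.28765050e-01  4.29211605e-01  1.55601093e+00 -4.44089210e-16
  1.15637012e+00  2.68736053e+00]
[[-0.9   0.44 -0.  ]
 [ 0.44  0.9  -0.  ]
 [ 0.   -0.   -1.  ]]
-100
[ 0.57906678 -0.25166333  0.42358372] [[-0.17 -0.98  0.  ]
 [-0.94  0.16  0.31]
 [-0.31  0.05 -0.95]] [ 0.50029491 -0.23725052  0.27994984]
probe [(array([146., 252.]), 0.91, array([ 0.512 , -0.2403,  0.005 ])), (array([206., 210.]), 0.77, array([ 0.4254, -0.1542,  0.005 ]))]
stand [(array([268., 247.]), 0.89, array([ 0.2923, -0.1923, -0.    ])), (array([  5., 328.]), 0.63, array([ 0.6798, -0.3736,  0.    ])), (array([146., 251.]), 0.59, array([ 0.5112, -0.2391,  0.    ]))]
probe_grip [(array([153., 252.]), 0.64, array([ 0.517 , -0.2405,  0.089 ])), (array([222., 196.]), 0.55, array([ 0.4361, -0.1495,  0.089 ]))]
4.525 [ 0.36419601 -0.46655807  0.27631424]
```

View pics/w1.png

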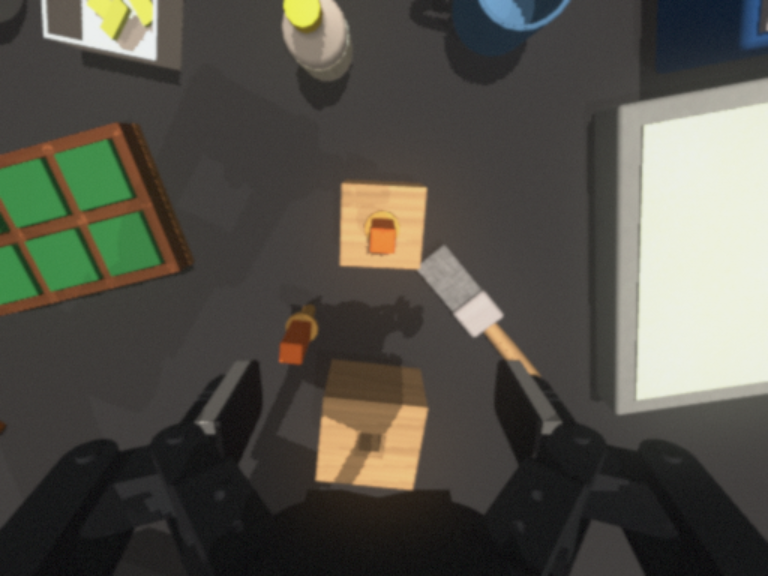

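The wrist view shows the stand's top face with corners near (341,183), (427,186), (420,269) and (340,266), and the grip top at (383,235). I'll convert these to world coordinates.

Run:
```python
from h import *
p=manip.read_camera("wrist")
C=np.array([atz(p,r/1.5,c/1.5,.055)[:2] for c,r in [(341,183),(427,186),(420,269),(340,266)]])*1000
print(C.round(1),C.mean(0))
for i in range(4):
    d=C[(i+1)%4]-C[i]; print(np.hypot(*d),np.degrees(np.arctan2(d[1],d[0]))%90)
g=cv2.cvtColor(p["color"],cv2.COLOR_RGB2HSV)
s=(g[...,0]<30)&(g[...,1]>60)&(g[...,2]>120)
n,l,st,ce=cv2.connectedComponentsWithStats(s.astype(np.uint8))
i=l[128,240]; print(i,st[i])
c=max(cv2.findContours((l==i).astype(np.uint8),0,1)[0],key=cv2.contourArea)
W=np.array([atz(p,r,cc,.055)[:2]for cc,r in c[:,0,:]])*1000
print(cv2.minAreaRect(W.astype(np.float32)))
for m in manip.masks_of("stand",p):
    c=max(cv2.findContours(m["mask"].astype(np.uint8),0,1)[0],key=cv2.contourArea)
    W=np.array([atz(p,r,cc,.055)[:2]for cc,r in c[:,0,:]])*1000
    print(m["confidence"],m["bbox"],cv2.minAreaRect(W.astype(np.float32)))
x=p["color"][100:200,200:300,::-1]; cv2.imwrite("pics/w1z.png",cv2.resize(x,None,fx=6,fy=6,interpolation=2))
# orange grip
for m in manip.masks_of("probe",p):
    print(m["confidence"],m["bbox"])
```

```text
[[ 556.5 -215.2]
 [ 540.7 -289.8]
 [ 465.9 -272.8]
 [ 481.9 -198.9]] [ 511.24353155 -244.195059  ]
76.20234998990017 78.06598987666321
76.69953528806471 77.24681412124983
75.61726752027779 77.77234954311878
76.30586771529083 77.68267960367201
10 [ 226  121   59   59 3182]
((511.8255920410156, -243.50088500976562), (77.3655776977539, 78.00214385986328), 77.29857635498047)
0.81 [208.9, 241.2, 284.4, 323.9] ((298.8616943359375, -194.71949768066406), (112.66677856445312, 156.8218231201172), 73.30054473876953)
0.93 [187.1, 205.0, 209.8, 243.6]
0.8 [244.7, 139.4, 266.7, 168.8]
```

View pics/w1z.png

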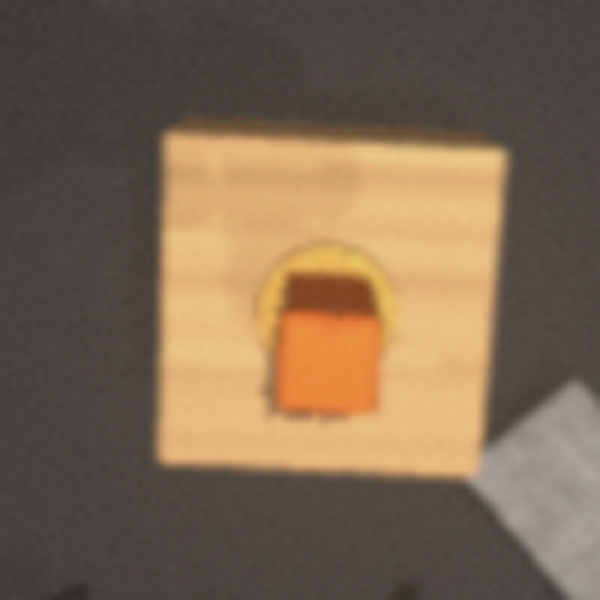

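Run:
```python
from h import *
p=manip.read_camera("wrist")
print(atz(p,100+362/6,200+328/6,.113), atz(p,100+312/6,200+328/6,.061))
t=manip.read_camera("top")
for q in [(.5115,-.2437,.113),(.5115,-.2437,.055)]: print(proj(t,q)*1.5)
a=np.radians(77.5)
for m in manip.masks_of("probe",t): print(m["bbox"])
x=t["color"][160:220,290:350,::-1]; cv2.imwrite("pics/t1z.png",cv2.resize(x,None,fx=10,fy=10,interpolation=2))
for sx in(-1,1):
  for sy in (-1,1):
    o=np.array([.5115,-.2437,.055])+.0375*np.r_[sx*np.cos(a)-sy*np.sin(a),sx*np.sin(a)+sy*np.cos(a),0]
    r,c=proj(t,o); print((c-290)*10+5,(r-160)*10+5)
r,c=proj(t,(.5115,-.2437,.113));print((c-290)*10+5,(r-160)*10+5)
```

```text
[ 0.5116081  -0.24395565  0.113     ] [ 0.51163779 -0.24452267  0.061     ]
[286.34741923 489.54104997]
[287.71042212 485.15475836]
[205.7, 155.9, 227.0, 172.9]
[285.8, 214.3, 298.1, 225.7]
484.88580761876165 224.9917677871116
439.2269396418243 469.81906814904875
239.89146610143166 176.89050173254486
193.48070596818275 421.3922505747806
368.60699982459494 313.9827948940541
```

View pics/t1z.png

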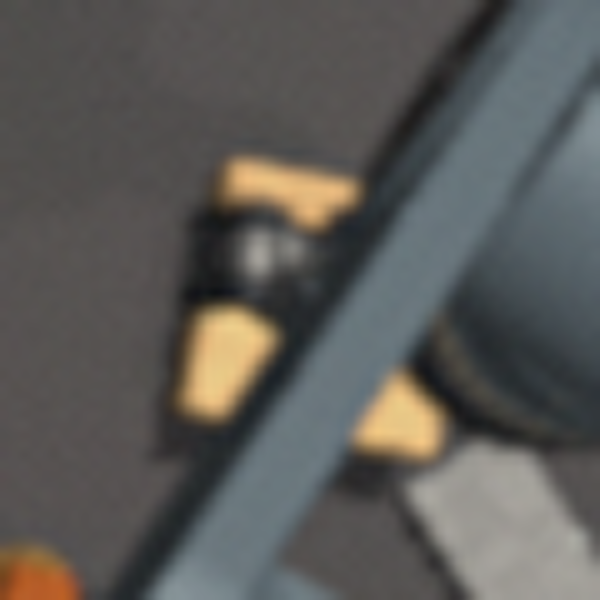

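Run:
```python
from h import *
o=down(np.radians(-102.5)); X=[.5125,-.2433]
manip.move_pose(X+[.20],o)
manip.gripper_to(.6)
manip.move_l(X+[.070],o,vel=.12)
print(manip.get_tcp_pos(),manip.get_contact_force())
manip.gripper_to(0.0,grip_force=60)
print(manip.get_opening(),manip.get_contact_force(),manip.get_tcp_pos())
p=manip.read_camera("scene"); save(p,"s2.png")
manip.move_l(X+[.10],vel=.06)
print(manip.get_contact_force())
manip.move_l(X+[.19],vel=.15)
print(manip.get_contact_force(),manip.get_moment(),manip.get_opening(),manip.get_time_s(),manip.get_tcp_pos())
p=manip.read_camera("scene"); save(p,"s3.png")
```

```text
[ 0.51299107 -0.24364754  0.07064836] [-0.61330736 -0.13692149  0.08269928]
0.2286992950790968 [-0.14026282  0.10938147  4.07575605] [ 0.51291215 -0.24360431  0.07077929]
[ 0.00238818  0.20726323 -1.10035004]
[ 0.21515246 -0.15331606 -1.38828193] [-0.00962088  0.01603406 -0.0053895 ] 0.22649929665224666 8.7417 [ 0.51180513 -0.24280996  0.18914277]
```

View pics/s3.png

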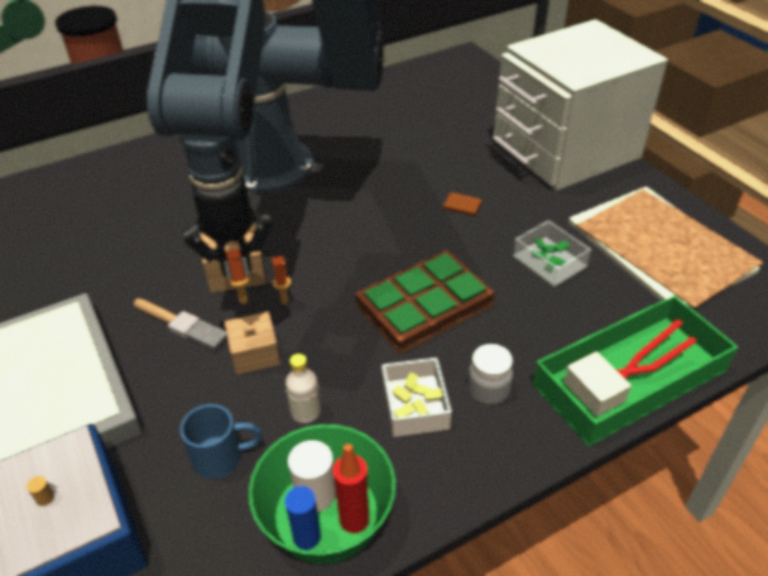

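Probe lifted and gripped, weighing about 1 N. In the view it hangs upright over the empty hole at (250,335). Next I'll touch the tiles, starting with pocket 1 to learn the timing and the height.

```bash
cat >> h.py <<'E'
FC=np.array([.568,.0755]); FA=np.radians(4.2)
def tile(i,j):
    l=np.array([(-1,1)[i]*.033,(j-1)*.066]); c,s=np.cos(FA),np.sin(FA)
    return (FC+np.array([[c,-s],[s,c]])@l).tolist()
def touch(xy,z0,step=.0005,thr=2.0,zmin=.09):
    f0=np.mean([manip.get_contact_force()[2] for _ in range(3)]); z=z0; hist=[]
    while z>zmin:
        z-=step; manip.move_l(xy+[z],vel=.02)
        f=manip.get_contact_force()[2]-f0; hist.append(round(float(f),1))
        if f>thr: break
    zt=manip.get_tcp_pos()[2]; f2=manip.get_contact_force()[2]-f0
    return z,zt,f,f2,hist
E
python3 - <<'E'
from h import *
o=down(np.radians(-102.5))
xy=tile(0,0); print(xy)
manip.move_l([.5125,-.2433,.17],vel=.2)
manip.move_l(xy+[.16],vel=.25)
manip.move_l(xy+[.130],vel=.1)
t=manip.get_time_s(); print(t)
f0=manip.get_contact_force()[2]
for k in range(4):
    manip.move_l(xy+[.130-.0005*(k+1)],vel=.02); print(manip.get_time_s(),manip.get_tcp_pos(),manip.get_contact_force()-0)
p=manip.read_camera("scene"); save(p,"s4.png")
E
```

```text
[0.5399223432620165, 0.007260383997973907]
10.65
10.9 [0.54032641 0.00709389 0.13002578] [ 0.37585907 -0.6200717  -1.48759686]
11.15 [0.53999479 0.00732732 0.12917575] [-0.72021572  0.43302368 -0.64662915]
11.4 [0.53988755 0.00730811 0.12847317] [-0.32693918  0.56923313 -1.06088429]
11.65 [0.53986816 0.00728321 0.12792016] [-0.32453553  0.19921414 -0.97097168]
```

View pics/s4.png

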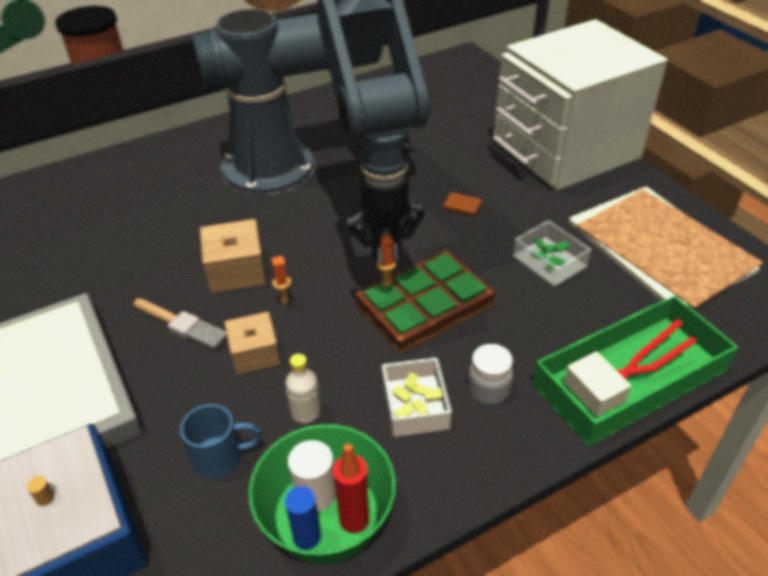

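The probe tip is just above the nearest tile, around (388,287). I'll continue the descent.

Run:
```python
from h import *
r=touch(tile(0,0),.128,step=.0006,thr=2.0); print(r)
print(manip.get_tcp_pos(),manip.get_contact_force(),manip.get_time_s())
```

```text
(0.10639999999999995, np.float64(0.10662405801495796), np.float64(2.200427109247876), np.float64(2.200427109247876), [-1.0, -0.6, -0.8, -0.8, -0.9, -0.7, -0.7, 0.1, 0.1, -0.9, -0.2, -1.4, -1.3, -1.1, -0.8, -0.5, -1.2, -0.6, -0.5, -0.5, -0.4, -1.0, -0.7, -0.2, -0.6, -0.5, -0.1, -1.4, -0.5, -0.7, -1.0, -0.9, -0.8, -0.4, -1.4, 2.2])
[0.54003992 0.00725025 0.10662406] [-0.98674609 -0.33506103  1.82597905] 20.7
```

```bash
cat >> h.py <<'E'
def touch2(xy,z0,f0=-1.05,step=.0006,thr=2.2,zmin=.100):
    z=z0; hist=[]
    while z>zmin:
        z-=step; manip.move_l(xy+[z],vel=.02)
        f=manip.get_contact_force()[2]-f0; hist.append(round(float(f),1))
        if f>thr: break
    return z,manip.get_tcp_pos()[2],f,hist
E
python3 - <<'E'
from h import *
H=[.1067]
manip.move_l(tile(0,0)+[.116],vel=.06)
for ij in [(1,0),(1,1)]:
    xy=tile(*ij); manip.move_l(xy+[.116],vel=.15); manip.move_l(xy+[.1125],vel=.03)
    r=touch2(xy,.1125); print(ij,r,manip.get_time_s()); H.append(r[1])
    manip.move_l(xy+[.116],vel=.06)
    if max(H)-min(H)>.0022: break
E
```

```text
(1, 0) (0.10589999999999997, np.float64(0.10651790414969341), np.float64(5.743267296782734), [-0.6, -1.0, -0.8, -0.4, 0.2, -0.3, 0.3, -0.3, 0.3, 0.7, 5.7]) 24.6167
(1, 1) (0.10649999999999997, np.float64(0.1068150370719988), np.float64(2.3878132871147946), [0.0, 0.1, 0.7, 0.5, 0.3, 0.1, 0.5, 0.2, 0.1, 2.4]) 28.2917
```

Run:
```python
from h import *
for ij in [(0,1),(0,2),(1,2)]:
    xy=tile(*ij); manip.move_l(xy+[.116],vel=.15); manip.move_l(xy+[.1122],vel=.03)
    r=touch2(xy,.1122,f0=-.8,step=.0005,zmin=.1082); print(ij,r,manip.get_time_s(),manip.get_tcp_pos())
    if r[2]>2.2: break
    manip.move_l(xy+[.116],vel=.06)
```

```text
(0, 1) (0.10819999999999999, np.float64(0.10818270668125857), np.float64(-0.900992162643836), [0.1, -0.7, 0.0, 0.1, -0.7, -0.4, -0.4, -0.9]) 31.4667 [0.53507416 0.07307815 0.10818271]
(0, 2) (0.10819999999999999, np.float64(0.10818155988341804), np.float64(-0.5289239371026229), [-0.3, 0.5, -0.5, 0.2, 0.1, 0.4, -0.1, -0.5]) 34.6167 [0.53023259 0.13890412 0.10818156]
(1, 2) (0.10969999999999999, np.float64(0.10993251244408968), np.float64(2.5515179820375113), [-0.8, 0.3, -0.8, -1.6, 2.6]) 37.0167 [0.5961886  0.14375894 0.10993251]
```

The tile at (1,2), far x and far y, is proud by about 3.2 mm: TCP 0.1099 against 0.1065–0.1068 on its neighbours. Now to press it.

Run:
```python
from h import *
xy=tile(1,2); z=.1097
for k in range(20):
    zt=manip.get_tcp_pos()[2]
    if zt<=.1068: break
    z-=.0005 if zt>.1076 else .0003
    manip.move_l(xy+[z],vel=.02)
    print(round(z,4),manip.get_tcp_pos()[2].round(5),manip.get_contact_force()[2].round(1))
    if manip.get_contact_force()[2]>25: break
manip.hold(.15); print(manip.get_tcp_pos()[2],manip.get_contact_force(),manip.get_time_s(),manip.get_opening())
```

```text
0.1092 0.10985 5.3
0.1087 0.10976 8.1
0.1082 0.10954 9.6
0.1077 0.10922 9.6
0.1072 0.1088 10.7
0.1067 0.10832 9.8
0.1062 0.10783 10.5
0.1057 0.10732 10.8
0.1054 0.10703 10.7
0.1051 0.10671 10.2
0.10672264589875052 [-1.63565743 -0.48957132 10.56061314] 39.6667 0.2285288690280714
```

Run:
```python
from h import *
for ij in [(1,2),(1,1)]:
    xy=tile(*ij); 
    if ij==(1,1): manip.move_l(xy+[.113],vel=.15)
    else: manip.move_l(xy+[.1105],vel=.06)
    manip.move_l(xy+[.1085],vel=.03); manip.hold(.15)
    r=touch2(xy,.1085,f0=-.9,step=.0004,zmin=.1035,thr=2.0); print(ij,r,manip.get_time_s())
    if ij==(1,2): manip.move_l(xy+[.113],vel=.06)
```

```text
(1, 2) (0.10650000000000001, np.float64(0.10689702132743033), np.float64(2.975334217126672), [1.6, 0.3, -0.3, -0.2, 3.0]) 41.5667
(1, 1) (0.10650000000000001, np.float64(0.10681007326302862), np.float64(3.030110762797546), [-0.8, -0.4, -0.4, -0.2, 3.0]) 44.1167
```

The pressed tile reads 0.10690 and its neighbour 0.10681, so it is level. Now back to the stand.

Run:
```python
from h import *
o=down(np.radians(-102.5)); X=[.5129,-.2436]
manip.move_l(tile(1,1)+[.16],vel=.12)
manip.move_l(X+[.17],o,vel=.25)
manip.move_l(X+[.135],vel=.1); manip.hold(.3)
print(manip.get_tcp_pos(),manip.get_orientation(),o)
z=.135; 
while z>.0716:
    z=max(z-.005,.0715); manip.move_l(X+[z],vel=.05); f=manip.get_contact_force()
    print(round(z,4),manip.get_tcp_pos().round(4),f.round(1))
    if f[2]>4 or np.hypot(f[0],f[1])>8: break
print(manip.get_time_s())
p=manip.read_camera("scene"); save(p,"s5.png")
```

```text
[ 0.51323219 -0.24382249  0.13559306] [ 9.94058853e-01 -1.08842186e-01  5.26942244e-04  3.13415896e-04] [ 0.99405634 -0.10886687  0.          0.        ]
0.13 [ 0.5126 -0.2434  0.1296] [-0.4  0.  -0.5]
0.125 [ 0.5126 -0.2434  0.1245] [-0.5 -0.8 -1.9]
0.12 [ 0.5126 -0.2434  0.1196] [ 1.  -0.2 -0.5]
0.115 [ 0.5126 -0.2434  0.1146] [-0.3  0.2 -1.9]
0.11 [ 0.5127 -0.2434  0.1096] [ 0.9 -0.2 -0.3]
0.105 [ 0.5126 -0.2434  0.1046] [-0.2 -1.1 -1.1]
0.1 [ 0.5126 -0.2434  0.0996] [ 0.3  1.1 -1.3]
0.095 [ 0.5126 -0.2434  0.0946] [ 0.1 -0.6 -0.8]
0.09 [ 0.5127 -0.2434  0.0896] [ 0.4  0.3 -0.4]
0.085 [ 0.5126 -0.2434  0.0846] [-0.5 -0.5 -1.5]
0.08 [ 0.5126 -0.2434  0.0796] [-0.4 -0.1 -0.8]
0.075 [ 0.5126 -0.2434  0.0746] [-0.1  0.6 -0.5]
0.0715 [ 0.5128 -0.2435  0.0713] [ 1.  -0.6 -0.6]
50.2417
```

View pics/s5.png

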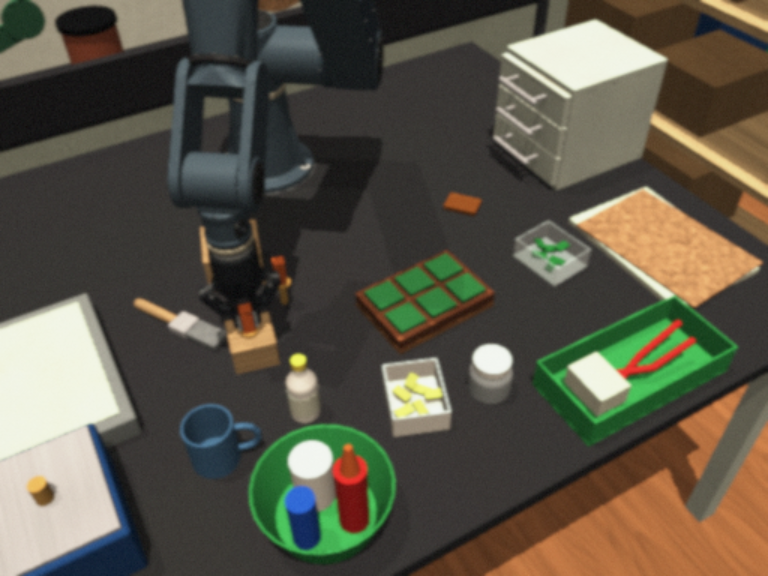

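The probe is down in the hole at (248,325). I'll seat it, release and retreat.

Run:
```python
from h import *
X=[.5128,-.2435]; z=.0715
for k in range(6):
    z-=.0005; manip.move_l(X+[z],vel=.02); f=manip.get_contact_force()[2]
    if f>1.5: break
print(z,f,manip.get_tcp_pos())
manip.gripper_to(.6); manip.hold(.2)
print(manip.get_contact_force())
manip.move_l(X+[.15],vel=.08)
manip.move_l([.49,-.238,.28],vel=.2); manip.hold(.3)
p=manip.read_camera("wrist"); save(p,"w6.png")
x=p["color"][90:210,180:300,::-1]; cv2.imwrite("pics/w6z.png",cv2.resize(x,None,fx=5,fy=5,interpolation=2))
p=manip.read_camera("scene"); save(p,"s6.png"); x=p["color"][170:270,120:220,::-1]; cv2.imwrite("pics/s6z.png",cv2.resize(x,None,fx=6,fy=6,interpolation=2))
print(manip.get_time_s())
```

```text
0.06999999999999999 5.678316360853279 [ 0.51290124 -0.243571    0.07075907]
[-0.6815611  -0.81898842  0.04068561]
54.0083
```

View pics/w6z.png

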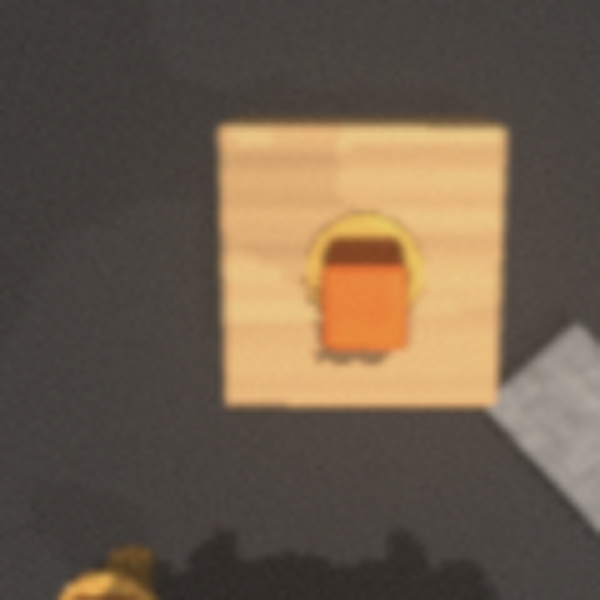

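View pics/s6z.png

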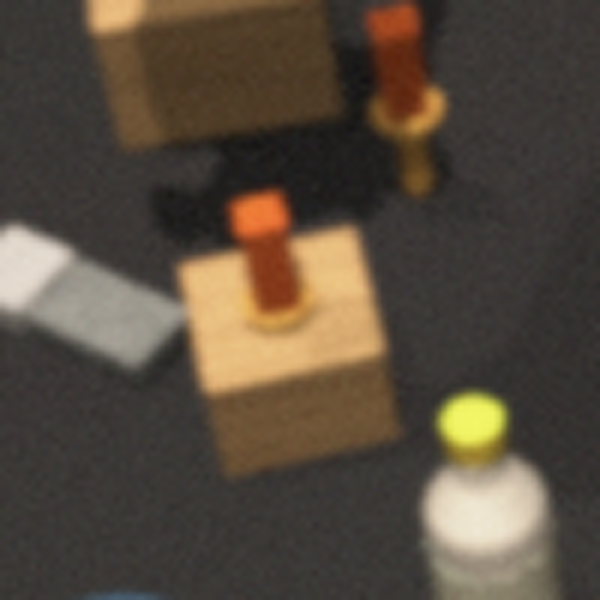

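The probe is upright, with its collar flat on the stand at (275,305) in the scene crop and centred at (365,270) in the wrist crop. I'm handing the job in.

```bash
python3 -c "
from h import *
manip.sign_off()"
```

```text
the job is handed in; nothing more can be done
```

I found the proud tile, pressed it level with the probe, put the probe back in the small stand and handed the job in at about 54 s of the 72 s allowed.

- **Finding the tile:** The proud tile was in the pocket farthest from the robot on its left, about 3.2 mm higher than three neighbours I touched directly. For the other two tiles I only checked that they were not proud: the probe passed about 1.4 mm above the common height without contact. All touches stayed below about 6 N.
- **Pressing:** I pressed it down in small steps at about 10–11 N. When I touched it again it read 106.90 mm and its neighbour 106.81 mm, so they agree to about 0.1 mm.
- **Returning the probe:** It went into the hole without snagging and seated at the same height as at the pick. The last pictures show it upright with its collar flat on the stand. The decoy probe, brush and glue bottle look unmoved, and the gripper is clear of everything.

No check failed. The top and wrist cameras disagreed by about 3 mm on where the stand was, so I used a position between them.

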